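# Clear the meter off the card rack and put a card on the inspection stand

## Robot

A 6-joint arm with a two-finger parallel gripper is mounted at the origin on the work surface. World frame = base frame: x ahead of the robot, y to its left, z up, the work surface at z = 0. Lengths are in mm, angles in rad, forces in N, time in s.
With the tool pointing down it reaches from about 350 to 875 mm from the base axis. Payload 4.2 kg.
Tool frame: the origin (TCP) lies on the mounting face of the last link; the fingertips stand 173 mm ahead of it and the grasp point (between the pads) lies 155 mm ahead of it; z points along the fingers, y is the line along which they close (so a half turn about z gives the same grasp; the last joint's range is limited). The gripper opens to 85 mm and grips with 20 to 120 N. Pads are 22 mm wide; open, the fingers measure 114 mm over their backs; the gripper's body (76 mm by 85 mm) begins 54 mm behind the grasp point. The pads swing forward as they close: fully open they stand 13 mm farther back than shut.
Start: joints at [1.52, 0.385, 0.008, 0, -1.194, -0.259], TCP at [190.51, 595.236, 404.712] pointing down, gripper open.
Joint ranges: [-3.14, 3.14], [-1.21, 2.06], [-1.07, 1.41], [-3.16, 2.05], [-2.99, -0.16], [-3.1, 3.1]. Speed limits (rad/s): [2.79, 2.79, 3.14, 3.14, 3.14, 3.14].

## Interface

Orientations are given as a unit quaternion [x, y, z, w].
In Python, from bench import arm gives the robot as it stands. The module is installed in compiled form; this text tells all that it offers.
- The arm moves only by the tool move_arm, never from a script. Its arguments are lists of equal length, an entry for each row: "fingers": the finger opening in mm, from 0 to 85.4; "travel": the shift along the tool's x, y, z in mm, a list of three; "dr": the turn, a rotation vector about the tool's x, y, z in rad, a list of three. A call has 1 to 10 rows; each row is the pose to reach, as a shift and turn from the pose commanded when the call began, along the tool's axes at that moment; what a row does not reach only later rows make up. A row lasts 1/10 s, in which the tool goes at most 50 mm and 8.59 degrees, less where a joint would pass 70% of its speed; a pose out of reach is approached as far as the arm can. A call with a gripper value outside its range is refused whole. The fingers move at their own pace and stop on an object; the grip force is fixed at half the most. Time passes only in rows, so rows that repeat a pose let the fingers close. It gives the time, the measured TCP pose, the force, the opening and the grip force at its end, in the units of the state.
- arm.read_state(): the state, without advancing time (a new reading comes with each control period).
- arm.get_image(name): name is "scene" or "top" or "wrist"; returns the picture (400x640x3 uint8, red, green, blue); there is no depth.
- arm.camera_model(name): a dict with "intrinsics" (3x3 intrinsics, pixels), "pose" (4x4, takes a point from camera to world coordinates). Camera axes: x right, y up, looking along -z (the intrinsics and any distortion apply to the point x, -y, -z); pixel columns grow to the right and rows downward; lengths in mm; the calibration is good to about 2 mm. A picture is of the moment at which its call begins: read the wrist's pose just before it. camera_model takes no time and is no camera call; for the wrist camera it gives the pose at the moment of the call.
- arm.job_done(): hands the job in; it is judged then, once.
The state is a dict: "clock": time; "joints": joint angles; "joint_vel": joint speeds; "joint_efforts": joint torques, N m; "position": TCP position; "ee_rot": TCP orientation; "contact_force": force on the tool from outside, world axes, zero at the start; "wrist_torque": the same for the moment, N m; "gripper_width": finger opening in mm; "grasp_force": force on a finger pad.
Only numpy, scipy, OpenCV 4.12 (cv2) and the standard library are available. Lean on these libraries where they do the work, as an engineer would, in place of code of your own. Each camera call takes 0.05 s, during which the arm holds its last target. There are 200 camera calls.

## Task

A meter has been left lying across the card rack, on top of the circuit card with the three round capacitors. First lay the meter flat on the black rubber mat and let go of it; then slide that card up out of its slanted slot by the grip strip on its edge and set it on the inspection stand: lower edge down on the ledge, roughly centred, leaning back flat against both arms. Hold the card until it stands on the ledge, do not let it drop, and leave the other card and everything else on the bench where it is.

Things in the scene. Friction and masses are not known exactly. Their poses are not given: they have to be found in the camera images.
- rack: Card rack 240 (x) x 148 (y) x 118 mm high: black base, two aluminium side frames, top rails at |y| 66-74 mm. Origin: on the table, mid-width. Two slots, bottoms at x = 90 and -20 mm, z = 19 mm, lean 30 deg from vertical, tops towards the rack's -x (away from the robot): grooves at |y| 54-62 mm, 75 mm long up the slant, 7 mm wide for a 4 mm card. Cards come out only along the slant.
- card: Wanted card, in either slot: board 120 wide (y) x 88 high (z) x 4 mm thick (x), three round capacitors (dia 20, 16 mm tall) in a row 40 mm up its +x side. Middle of the top edge: aluminium grip strip 60 wide (y), 10 thick (x), z = 85 to 107 mm. Origin: middle of lower edge, mid-thickness; z up the card, x out of the component side. 0.14 kg.
- other_card: Another card of the same size, same grip strip and same frame, with a rectangular finned heat sink (75 x 32 mm) instead of the capacitors, in the other slot. To be left alone.
- meter: Black hand-held meter with a display and a dial: 50 mm (x) x 180 mm (y) x 28 mm high, about 0.24 kg. Origin: centre of its underside, z up. At the start it lies across the rack's two top rails, just over the wanted card's grip strip (4 mm above it).
- meter_end_a (a point): Point on the meter's underside, 5 mm inside its +y end.
- meter_end_b (a point): Point on the meter's underside, 5 mm inside its -y end.
- mat: Flat black rubber mat, 150 mm (x) x 240 mm (y) x 3 mm thick, fixed. Origin: centre of its underside, on the table. To the left or right of the rack.
- stand: Inspection stand, fixed: base plate 150 x 150 x 8 mm (x -100 to 50 mm, y -75 to 75 mm) with a sloping easel. Origin: on the table. On the other side of the rack from the mat.
- stand_face: The stand's easel: two flat arms (|y| 43-61 mm, z 0-125 mm), fronts in the plane x = 0, open between. Origin: lower end of that plane, mid-width. z up the arms, 35 deg from vertical, top away from the robot; x out of the front. A ledge 130 wide, 22 mm deep (x 0-22), square to the arms, is clamped at an unmeasured height, top at z 12 to 40 mm: feel for it. Card placed: origin x = 2 mm, y = 0.
- spool: Bystander: solder spool, steel, 52 mm diameter, 40 mm high, upright. Origin: centre of its underside. To be left alone.
- flux: Bystander: small clear bottle with blue cap, 34 mm diameter, 95 mm high. Origin: centre of its underside. To be left alone.
- driver: Bystander: screwdriver, 170 mm long, lying along its x axis. Origin: centre of its underside. To be left alone.
- tweezers: Bystander: steel tweezers, 130 mm long, 8 mm high, lying. Origin: centre of its underside. To be left alone.
- dish: Bystander: small steel bowl, 60 mm diameter, 20 mm high. Origin: centre of its underside. To be left alone.
- jar: Bystander: amber glass jar with black lid, 44 mm diameter, 45 mm high. Origin: centre of its underside. To be left alone.
- heatsink: Bystander: small finned aluminium heat sink, 40 x 40 x 25 mm. Origin: centre of its underside. To be left alone.
There are look-alikes about, which are no part of the job. What is shaped like the card but blue or turquoise is not meant.

How it is judged (in metres and radians):
On the way, in this order (a step that is already met when the one before it is completed fails the run):
1. the meter lies flat on the mat, let go and at rest, while the wanted card is still in its slot (x of meter_end_a in the frame of mat between -0.072 and 0.072 m and y of meter_end_a in the frame of mat between -0.12 and 0.12 m and z of meter_end_a in the frame of mat between -0.003 and 0.01 m and x of meter_end_b in the frame of mat between -0.072 and 0.072 m and y of meter_end_b in the frame of mat between -0.12 and 0.12 m and z of meter_end_b in the frame of mat between -0.003 and 0.01 m and angle between meter's own z axis and vertical below 0.1 rad and contact force between the fingers and meter below 0.1 N and linear speed of meter below 0.02 m/s and distance of card from where it was at the start of the episode below 0.015 m), for 0.2 s.
2. the wanted card is held by the fingers, slid more than 70 mm out of its slot (contact force between the fingers and card above 1 N and distance of card from where it was at the start of the episode above 0.07 m), for 0.1 s.
3. the card touches the stand, in place on the easel and no longer moving, while the fingers still hold it (x of card in the frame of stand_face between -0.005 and 0.022 m and y of card in the frame of stand_face between -0.03 and 0.03 m and z of card in the frame of stand_face between 0.004 and 0.062 m and contact force between the fingers and card above 1 N and contact force between card and stand above 0.2 N and linear speed of card below 0.02 m/s), for 0.1 s.
At the end, for the whole second after the job is handed in: The card rests, released, on the ledge: centred within 30 mm, back within 10 mm of the arms and parallel to them within 8 degrees. The meter lies flat with both ends over the mat. The other card is within 15 mm and each bystander within 30 mm of its start (x of card in the frame of stand_face between -0.004 and 0.012 m and y of card in the frame of stand_face between -0.03 and 0.03 m and z of card in the frame of stand_face between 0.006 and 0.06 m and angle between the z axis of card and the z axis of stand_face, either way round below 0.14 rad and angle between the y axis of card and the y axis of stand_face, either way round below 0.14 rad and contact force between card and stand above 0.2 N and contact force between the fingers and card below 0.1 N and linear speed of each of card, meter below 0.02 m/s and angular speed of card below 0.2 rad/s and x of meter_end_a in the frame of mat between -0.072 and 0.072 m and y of meter_end_a in the frame of mat between -0.12 and 0.12 m and z of meter_end_a in the frame of mat between -0.003 and 0.01 m and x of meter_end_b in the frame of mat between -0.072 and 0.072 m and y of meter_end_b in the frame of mat between -0.12 and 0.12 m and z of meter_end_b in the frame of mat between -0.003 and 0.01 m and angle between meter's own z axis and vertical below 0.1 rad); the robot touches nothing.
It fails at once if the other card moved more than 15 mm (distance of other_card from where it was at the start of the episode above 0.015 m).
It fails at once if the card moves faster than 0.3 m/s without being held (dropped) ((contact force between the fingers and card below 0.05 N and linear speed of card above 0.3 m/s)).
It fails at once if a bystander moved more than 30 mm (distance of any of spool, flux, driver, tweezers, dish, jar, heatsink from where it was at the start of the episode above 0.03 m).
It also fails if it takes over 67 s, if anything falls off the work surface, if the arm or the gripper's body presses on something with over 40 N, if the wrist force passes 120 N, or if a joint passes its speed limit or range.

## Working session

There is one attempt and no reset: what is moved stays moved. The work goes in short steps, Python scripts to look and compute and a tool call to move; the robot and the scene stay as the last step left them, time stands still between calls to the robot, and variables do not carry over. Pictures are saved under pics/ and viewed, at most 10 in all, crops included, and the job is handed in when it is done.

Besides the shell and the picture viewer there is one more tool, called after "Emit:" by a JSON object that holds its "api" and its "payload", one argument or row to a line. move_arm: Moves the arm, as the interface text tells. Its arguments: {"type":"object","properties":{"fingers":{"type":"array","items":{"type":"number"}},"travel":{"type":"array","items":{"type":"array","items":{"type":"number"}}},"dr":{"type":"array","items":{"type":"array","items":{"type":"number"}}}},"required":["fingers","travel","dr"]}

```bash
mkdir -p pics; python3 - <<'E'
from bench import arm
import cv2,numpy as np
print(arm.read_state())
for n in ["scene","top"]:
    im=arm.get_image(n); cv2.imwrite(f"pics/{n}0.png",cv2.cvtColor(im,cv2.COLOR_RGB2BGR))
    c=arm.camera_model(n); print(n,np.round(c["intrinsics"],1).tolist(),np.round(c["pose"],4).tolist(),[k for k in c])
c=arm.camera_model("wrist");print(c)
im=arm.get_image("wrist"); cv2.imwrite(f"pics/wrist0.png",cv2.cvtColor(im,cv2.COLOR_RGB2BGR))
E
```

```text
{'clock': 0.0, 'joints': array([ 1.51959641e+00,  3.85530375e-01,  6.61734868e-03, -4.78781257e-04,
       -1.19399735e+00, -2.58620152e-01]), 'joint_vel': array([ 0.00045996, -0.00074166, -0.0002355 , -0.0009888 , -0.00135281,
       -0.00016779]), 'joint_efforts': array([ 8.22813399e-04, -3.92288840e+01,  1.88407338e+01,  4.18618083e+00,
       -4.55533256e-03,  7.04257474e-06]), 'position': array([190.44759832, 595.05363811, 403.63666583]), 'ee_rot': array([ 9.88011209e-01, -1.54378380e-01, -1.11879988e-04,  1.07438177e-03]), 'contact_force': array([-0.17729335, -0.1464964 , -0.23812412]), 'wrist_torque': array([-4.30245635e-05,  7.35812423e-02, -6.85724394e-02]), 'grasp_force': 0.0, 'gripper_width': 85.190023163493}
scene [[505.2, 0.0, 322.5], [0.0, 505.2, 201.4], [0.0, 0.0, 1.0]] [[0.3712, -0.7664, 0.5243, 1183.5213], [0.9285, 0.3092, -0.2054, -269.7693], [-0.0047, 0.5631, 0.8264, 1169.6913], [0.0, 0.0, 0.0, 1.0]] ['intrinsics', 'pose']
top [[362.8, 0.0, 316.5], [0.0, 362.8, 197.3], [0.0, 0.0, 1.0]] [[0.0009, 0.9926, -0.1211, 399.3265], [-0.9999, 0.0028, 0.0155, 7.2762], [0.0157, 0.1211, 0.9925, 1234.3746], [0.0, 0.0, 0.0, 1.0]] ['intrinsics', 'pose']
{'intrinsics': array([[331.50494626,   0.        , 309.85259268],
       [  0.        , 331.50494626, 205.98095259],
       [  0.        ,   0.        ,   1.        ]]), 'pose': array([[-3.05141337e-01,  9.07483960e-01,  2.88724135e-01,
         2.63988395e+02],
       [-9.52305769e-01, -2.91280554e-01, -9.09360259e-02,
         5.70823643e+02],
       [ 1.57674097e-03, -3.02702000e-01,  9.53083949e-01,
         3.72709743e+02],
       [ 0.00000000e+00,  0.00000000e+00,  0.00000000e+00,
         1.00000000e+00]])}
```

View pics/scene0.png

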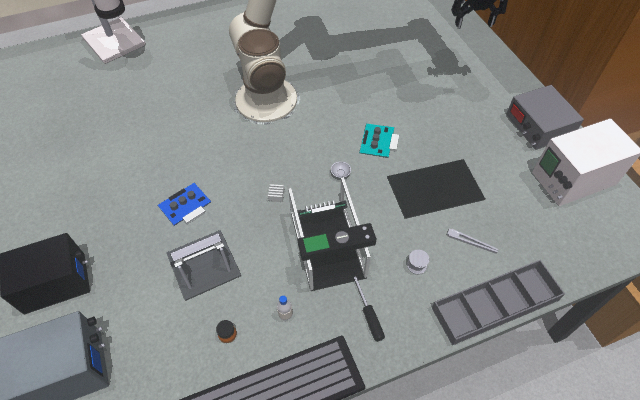

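View pics/top0.png

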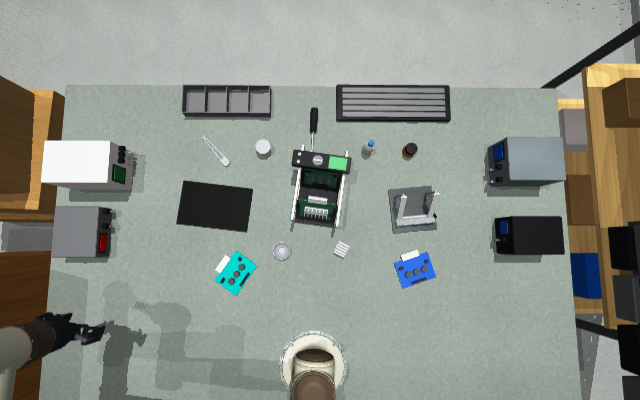

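The scene view shows the rack at about (330,240) with the meter across it. The mat is at (436,188), on the robot's left, and the stand at (204,262), on its right. In the top view the meter runs from (293,157) to (350,163) over the far slot, the mat is at (215,206) and the stand at (413,209). I'll make a rough estimate first, then take close wrist views.

```bash
cat > h.py <<'E'
import numpy as np,cv2
from scipy.spatial.transform import Rotation as R
from scipy.optimize import least_squares
def ray(cam,u,v):
    K=np.array(cam["intrinsics"]);P=np.array(cam["pose"])
    d=np.linalg.inv(K)@[u,v,1.]; d=P[:3,:3]@(d*[1,-1,-1]); return P[:3,3],d/np.linalg.norm(d)
def plane(cam,u,v,z):
    o,d=ray(cam,u,v); return o+d*(z-o[2])/d[2]
def tri(obs): # [(cam,u,v)...] -> point, residual mm
    A=np.zeros((3,3));b=np.zeros(3);rs=[ray(*o) for o in obs]
    for o,d in rs: M=np.eye(3)-np.outer(d,d);A+=M;b+=M@o
    p=np.linalg.solve(A,b); return p,[np.linalg.norm((np.eye(3)-np.outer(d,d))@(p-o)) for o,d in rs]
def proj(cam,X):
    P=np.array(cam["pose"]);c=(np.atleast_2d(X)-P[:3,3])@P[:3,:3]*[1,-1,-1];q=c@np.array(cam["intrinsics"]).T
    return q[:,:2]/q[:,2:]
def rel(s,pos,quat): # shift and rotvec in tool axes from the current pose
    R0=R.from_quat(s["ee_rot"]); return R0.inv().apply(np.array(pos)-s["position"]),(R0.inv()*R.from_quat(quat)).as_rotvec()
def save(n,im): cv2.imwrite(f"pics/{n}.png",cv2.cvtColor(im,cv2.COLOR_RGB2BGR))
E
python3 - <<'E'
from bench import arm; from h import *
t=arm.camera_model("top");s=arm.camera_model("scene")
for n,a,z in [("meter",[(293,157),(350,163),(321,161)],146),("mat",[(184,181),(253,187),(248,231),(177,224)],3),("stand base",[(389,189),(434,187),(437,229),(392,231)],8),("rails",[(293,224),(339,227),(300,150),(348,155)],118)]:
    print(n,[np.round(plane(t,*p,z)).tolist() for p in a])
for n,a,z in [("meter",[(303,243),(373,233)],130),("mat",[(388,186),(467,161),(484,186),(405,216)],3)]:
    print(n,[np.round(plane(s,*p,z)).tolist() for p in a])
st=arm.read_state();w=arm.camera_model("wrist");R0=R.from_quat(st["ee_rot"])
print("cam in tool",R0.inv().apply(w["pose"][:3,3]-st["position"]),"look",R0.inv().apply(-w["pose"][:3,2]),"tool axes",np.round(R0.as_matrix(),2).tolist())
E
```

```text
meter [[656.0, 62.0, 146.0], [638.0, -112.0, 146.0], [644.0, -23.0, 146.0]]
mat [[604.0, 441.0, 3.0], [584.0, 206.0, 3.0], [434.0, 219.0, 3.0], [458.0, 458.0, 3.0]]
stand base [[578.0, -260.0, 8.0], [586.0, -415.0, 8.0], [442.0, -420.0, 8.0], [435.0, -267.0, 8.0]]
rails [[453.0, 62.0, 118.0], [444.0, -79.0, 118.0], [685.0, 42.0, 118.0], [670.0, -109.0, 118.0]]
meter [[617.0, -98.0, 130.0], [654.0, 67.0, 130.0]]
mat [[464.0, 213.0, 3.0], [469.0, 469.0, 3.0], [566.0, 467.0, 3.0], [573.0, 212.0, 3.0]]
cam in tool [77.41965162  0.61764856 31.02141245] look [-3.02825828e-01 -4.23647469e-04  9.53045822e-01] tool axes [[0.95, -0.31, -0.0], [-0.31, -0.95, -0.0], [0.0, 0.0, -1.0]]
```

View pics/wrist0.png

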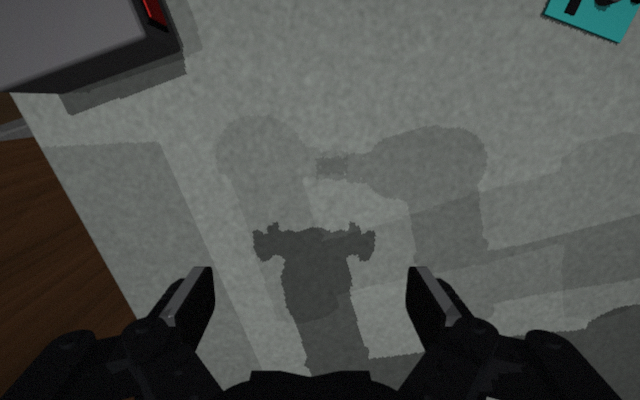

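```bash
python3 - <<'E'
from bench import arm; from h import *
s=arm.read_state()
M=np.array([[-0.10,-0.995,0],[-0.995,0.10,0],[0,0,-1]]).T
q=R.from_matrix(M).as_quat();print(q)
t,r=rel(s,[600,-60,430],q);print(t.round(1),r.round(3))
t,r=rel(s,[600,20,430],q);print(t.round(1),r.round(3))
E
```

```text
[-0.67082086  0.74161943  0.          0.        ]
[589.8 499.  -25.2] [ 1.000e-03 -1.000e-03  1.361e+00]
[565.4 422.8 -25.3] [ 1.000e-03 -1.000e-03  1.361e+00]
```

Emit:
{"api": "move_arm", "payload": {
  "fingers": [85,85,85,85,85,85,85,85,85,85],
  "travel": [
    [565,423,-25],
    [565,423,-25],
    [565,423,-25],
    [565,423,-25],
    [565,423,-25],
    [565,423,-25],
    [565,423,-25],
    [565,423,-25],
    [565,423,-25],
    [565,423,-25]
  ],
  "dr": [
    [0,0,1.361],
    [0,0,1.361],
    [0,0,1.361],
    [0,0,1.361],
    [0,0,1.361],
    [0,0,1.361],
    [0,0,1.361],
    [0,0,1.361],
    [0,0,1.361],
    [0,0,1.361]
  ]
}}

```text
clock: 1.15
position: [480.8, 186.2, 422.5]
ee_rot: [-0.67, 0.742, 0.0, 0.0]
contact_force: [1.1, 1.3, -0.3]
gripper_width: 85.0
grasp_force: 0.0
```

```bash
cat > go.py <<'E'
import sys
from bench import arm; from h import *
# usage: go.py x y z rx(tilt deg) yaw(deg)
def quat(yaw=-1.671,tilt=0.):  # tool x yaw; tilt about tool x
    M=np.array([[np.cos(yaw),np.sin(yaw),0],[np.sin(yaw),-np.cos(yaw),0],[0,0,-1]]).T
    return (R.from_matrix(M)*R.from_rotvec([tilt,0,0])).as_quat()
if __name__=="__main__":
    s=arm.read_state();a=list(map(float,sys.argv[1:]));yaw=a[3] if len(a)>3 else -1.671;tilt=a[4] if len(a)>4 else 0
    t,r=rel(s,a[:3],quat(yaw,tilt));print(s["clock"],s["position"].round(1),t.round(1),r.round(4))
E
python3 go.py 600 20 430
```

```text
1.15 [480.8 186.2 422.5] [ 153.1 -135.6   -7.5] [-0.      0.0002 -0.0023]
```

Emit:
{"api": "move_arm", "payload": {
  "fingers": [85,85,85,85,85,85],
  "travel": [
    [153,-136,-7],
    [153,-136,-7],
    [153,-136,-7],
    [153,-136,-7],
    [153,-136,-7],
    [153,-136,-7]
  ],
  "dr": [
    [0,0,0],
    [0,0,0],
    [0,0,0],
    [0,0,0],
    [0,0,0],
    [0,0,0]
  ]
}}

```text
clock: 1.75
position: [600.7, 20.9, 428.4]
ee_rot: [-0.67, 0.743, 0.001, -0.001]
contact_force: [-0.8, 0.2, 0.1]
gripper_width: 85.2
grasp_force: 0.0
```

```bash
cat > shot.py <<'E'
import sys,pickle
from bench import arm; from h import *
n=sys.argv[1];c=arm.camera_model("wrist");im=arm.get_image("wrist");save(n,im)
pickle.dump((c,im),open(f"pics/{n}.pkl","wb"));s=arm.read_state();print(s["clock"],s["position"],abs(s["joint_vel"]).max())
E
python3 shot.py w1; python3 go.py 600 -100 430
```

```text
1.8 [600.1386408   21.9613245  428.69541843] 0.03423503114048506
1.8 [600.1  22.  428.7] [121.4 -12.2  -1.3] [ 0.0014 -0.0001 -0.001 ]
```

View pics/w1.png

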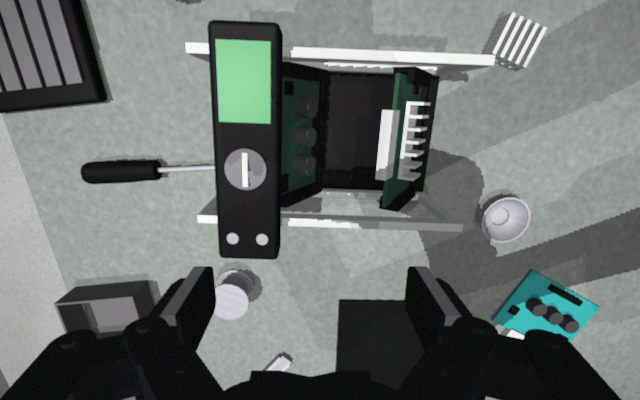

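This view shows the meter from (209,25) to (280,257) with the wanted card (three capacitors) below it. The other card's grip strip is at (387,145), and the rails run along rows 45–60 and 215–230. I'll take a second view shifted toward -y.

Emit:
{"api": "move_arm", "payload": {
  "fingers": [85,85,85,85],
  "travel": [
    [120,0,0],
    [120,0,0],
    [120,0,0],
    [120,0,0]
  ],
  "dr": [
    [0,0,0],
    [0,0,0],
    [0,0,0],
    [0,0,0]
  ]
}}

```text
clock: 2.2
position: [587.2, -97.9, 429.7]
ee_rot: [-0.67, 0.742, 0.0, -0.0]
contact_force: [0.6, 0.4, 0.8]
gripper_width: 84.9
grasp_force: 0.0
```

```bash
python3 shot.py w2
```

```text
2.25 [587.53157727 -96.72562471 429.68004943] 0.03066092809445967
```

View pics/w2.png

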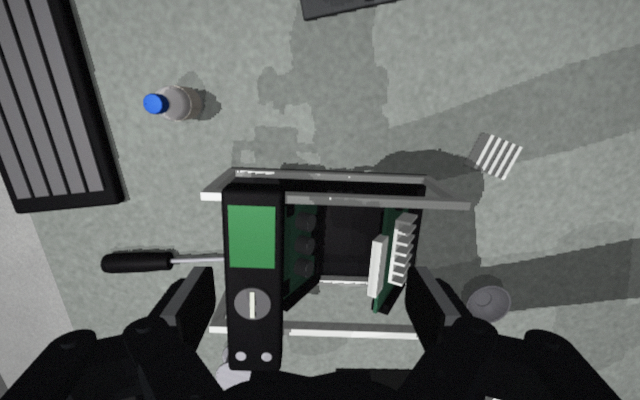

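```bash
python3 - <<'E'
import pickle; from h import *
a=pickle.load(open("pics/w1.pkl","rb"))[0];b=pickle.load(open("pics/w2.pkl","rb"))[0]
for n,p,q in [("d1",(216,40),(227,206)),("d2",(270,39),(275,206)),("d3",(274,121),(275,268)),("d4",(218,123),(229,268)),("dial",(245,170),(252,304)),("s1",(232,239),(241,356)),("s2",(262,240),(266,356)),("railU near end",(494,60),(470,206)),("railU far end",(187,48),(203,196))]:
    X,r=tri([(a,*p),(b,*q)]);print(n,X.round(1),np.round(r,1))
for n,l in [("corners w1",[(209,25),(280,22),(219,258),(280,257)])]:
    print(n,[plane(a,*p,146).round(1).tolist() for p in l])
print([plane(b,*p,146).round(1).tolist() for p in [(225,188),(284,186),(228,370),(281,371)]])
E
```

```text
d1 [ 652.2 -102.6  147.5] [0.5 0.5]
d2 [614.7 -99.1 148.6] [0.1 0.1]
d3 [620.4 -45.6 150.3] [1.2 1.2]
d4 [660.7 -48.1 147.5] [0.1 0.1]
dial [646.5 -11.7 148.1] [0.1 0.1]
s1 [666.5  44.5 146. ] [0.3 0.3]
s2 [643.2  48.9 143.6] [0.3 0.3]
railU near end [446.2 -71.9 117.1] [0. 0.]
railU far end [ 681.9 -104.9  116.4] [0.5 0.5]
corners w1 [[655.0, -112.4, 146.0], [606.9, -109.2, 146.0], [680.6, 60.3, 146.0], [629.7, 64.7, 146.0]]
[[652.1, -117.0, 146.0], [605.8, -114.0, 146.0], [681.1, 59.3, 146.0], [631.2, 65.5, 146.0]]
```

```bash
python3 go.py 643 -24 288 -1.71;python3 go.py 643 -24 390 -1.71
```

```text
2.25 [587.5 -96.7 429.7] [-77.9 -47.9 141.7] [-0.0001  0.0003  0.0392]
2.25 [587.5 -96.7 429.7] [-77.9 -47.9  39.7] [-0.0001  0.0003  0.0392]
```

Emit:
{"api": "move_arm", "payload": {
  "fingers": [85,85,85,85,85,85,85,85],
  "travel": [
    [-39,-24,20],
    [-78,-48,40],
    [-78,-48,80],
    [-78,-48,110],
    [-78,-48,130],
    [-78,-48,141],
    [-78,-48,141],
    [-78,-48,141]
  ],
  "dr": [
    [0,0,0.039],
    [0,0,0.039],
    [0,0,0.039],
    [0,0,0.039],
    [0,0,0.039],
    [0,0,0.039],
    [0,0,0.039],
    [0,0,0.039]
  ]
}}

```text
clock: 3.05
position: [644.2, -23.4, 289.6]
ee_rot: [-0.657, 0.754, -0.001, 0.001]
contact_force: [0.7, 0.3, -0.5]
gripper_width: 84.7
grasp_force: 0.0
```

Emit:
{"api": "move_arm", "payload": {
  "fingers": [44,44,44,44,44,44],
  "travel": [
    [0,0,0],
    [0,0,0],
    [0,0,0],
    [0,0,0],
    [0,0,0],
    [0,0,0]
  ],
  "dr": [
    [0,0,0],
    [0,0,0],
    [0,0,0],
    [0,0,0],
    [0,0,0],
    [0,0,0]
  ]
}}

```text
clock: 3.65
position: [644.2, -24.4, 290.0]
ee_rot: [-0.656, 0.754, -0.001, 0.001]
contact_force: [-0.6, 0.2, 5.7]
gripper_width: 49.1
grasp_force: 63.9
```

```bash
python3 go.py 643 -24 380 -1.71;python3 go.py 520 331 380 -1.66; python3 go.py 520 331 176 -1.66
```

```text
3.65 [644.2 -24.4 290. ] [ -0.2   1.  -90. ] [-0.0026  0.0004  0.0004]
3.65 [644.2 -24.4 290. ] [-334.8  172.   -90.3] [-0.0026  0.0003 -0.0496]
3.65 [644.2 -24.4 290. ] [-334.7  172.5  113.7] [-0.0026  0.0003 -0.0496]
```

Emit:
{"api": "move_arm", "payload": {
  "fingers": [44,44,44,44,44,44,44,44,44,44],
  "travel": [
    [0,0,-25],
    [0,0,-60],
    [-35,18,-85],
    [-85,42,-85],
    [-132,67,-85],
    [-178,92,-85],
    [-225,115,-80],
    [-265,137,-60],
    [-300,155,-30],
    [-320,165,-5]
  ],
  "dr": [
    [0,0,0],
    [0,0,0],
    [0,0,0],
    [0,0,0],
    [0,0,-0.01],
    [0,0,-0.02],
    [0,0,-0.03],
    [0,0,-0.04],
    [0,0,-0.05],
    [0,0,-0.05]
  ]
}}

```text
clock: 4.65
position: [523.4, 317.4, 292.5]
ee_rot: [-0.675, 0.737, 0.0, 0.0]
contact_force: [0.2, 0.5, -3.3]
gripper_width: 49.2
grasp_force: 63.3
```

```bash
python3 go.py 520 331 177 -1.66; python3 - <<'E'
from bench import arm; from h import *
save("top1",arm.get_image("top")[150:260,160:320])
E
```

```text
4.65 [523.4 317.4 292.5] [-13.1   4.5 115.5] [-0.0001  0.0011  0.0014]
```

Emit:
{"api": "move_arm", "payload": {
  "fingers": [44,44,44,44,44,44,44],
  "travel": [
    [-7,2,40],
    [-13,4,75],
    [-13,4,95],
    [-13,4,106],
    [-13,4,111],
    [-13,4,114],
    [-13,4,116]
  ],
  "dr": [
    [0,0,0],
    [0,0,0],
    [0,0,0],
    [0,0,0],
    [0,0,0],
    [0,0,0],
    [0,0,0]
  ]
}}

```text
clock: 5.4
position: [522.3, 328.9, 178.3]
ee_rot: [-0.675, 0.738, 0.0, 0.001]
contact_force: [0.1, 0.1, -2.3]
gripper_width: 49.3
grasp_force: 63.4
```

Emit:
{"api": "move_arm", "payload": {
  "fingers": [44,44,44,44,44],
  "travel": [
    [0,0,0.5],
    [0,0,1],
    [0,0,1.5],
    [0,0,2],
    [0,0,2.5]
  ],
  "dr": [
    [0,0,0],
    [0,0,0],
    [0,0,0],
    [0,0,0],
    [0,0,0]
  ]
}}

```text
clock: 5.9
position: [521.9, 328.8, 175.1]
ee_rot: [-0.675, 0.738, 0.0, 0.0]
contact_force: [-0.5, 0.4, -1.9]
gripper_width: 49.0
grasp_force: 63.4
```

Emit:
{"api": "move_arm", "payload": {
  "fingers": [44,44,44,44],
  "travel": [
    [0,0,0.5],
    [0,0,1],
    [0,0,1.5],
    [0,0,2]
  ],
  "dr": [
    [0,0,0],
    [0,0,0],
    [0,0,0],
    [0,0,0]
  ]
}}

```text
clock: 6.3
position: [521.8, 328.8, 174.9]
ee_rot: [-0.675, 0.738, -0.0, 0.0]
contact_force: [-5.3, -2.1, 13.0]
gripper_width: 49.1
grasp_force: 65.4
```

Emit:
{"api": "move_arm", "payload": {
  "fingers": [85,85,85,85,85,85,85,85,85,85],
  "travel": [
    [0,0,-1],
    [0,0,-1],
    [0,0,-1],
    [0,0,-1],
    [0,0,-15],
    [0,0,-50],
    [0,0,-100],
    [0,0,-150],
    [0,0,-200],
    [0,0,-230]
  ],
  "dr": [
    [0,0,0],
    [0,0,0],
    [0,0,0],
    [0,0,0],
    [0,0,0],
    [0,0,0],
    [0,0,0],
    [0,0,0],
    [0,0,0],
    [0,0,0]
  ]
}}

```text
clock: 7.3
position: [521.9, 328.5, 409.3]
ee_rot: [-0.675, 0.738, -0.0, 0.004]
contact_force: [0.3, 1.7, 0.2]
gripper_width: 84.9
grasp_force: 0.0
```

```bash
python3 go.py 630 0 400 -1.71
```

```text
7.3 [521.9 328.5 409.3] [ 317.7 -136.6    8.4] [-0.006   0.0057  0.0508]
```

Emit:
{"api": "move_arm", "payload": {
  "fingers": [85,85,85,85,85,85,85,85,85],
  "travel": [
    [45,-20,5],
    [90,-39,8],
    [136,-58,8],
    [181,-78,8],
    [227,-98,8],
    [272,-117,8],
    [317,-136,8],
    [317,-136,8],
    [317,-136,8]
  ],
  "dr": [
    [0,0,0],
    [0,0,0],
    [0,0,0],
    [0,0,0.05],
    [0,0,0.05],
    [0,0,0.05],
    [0,0,0.05],
    [0,0,0.05],
    [0,0,0.05]
  ]
}}

```text
clock: 8.2
position: [629.1, -0.6, 395.5]
ee_rot: [-0.655, 0.755, -0.0, 0.0]
contact_force: [-0.3, -1.1, -1.4]
gripper_width: 85.1
grasp_force: 0.0
```

```bash
python3 shot.py w3; python3 go.py 630 -60 400 -1.71
```

```text
8.25 [6.28975549e+02 5.76508808e-01 3.95495099e+02] 0.030277100555763152
8.25 [6.290e+02 6.000e-01 3.955e+02] [59.8 -9.5 -4.5] [-0.0005  0.0003 -0.0006]
```

Emit:
{"api": "move_arm", "payload": {
  "fingers": [85,85,85,85],
  "travel": [
    [40,0,0],
    [60,0,0],
    [60,0,0],
    [60,0,0]
  ],
  "dr": [
    [0,0,0],
    [0,0,0],
    [0,0,0],
    [0,0,0]
  ]
}}

```text
clock: 8.65
position: [620.7, -57.4, 395.4]
ee_rot: [-0.657, 0.754, -0.0, 0.0]
contact_force: [0.2, 0.3, 1.0]
gripper_width: 85.3
grasp_force: 0.0
```

```bash
python3 shot.py w4; python3 - <<'E'
import cv2,numpy as np
a,b=[cv2.imread(f"pics/{n}.png") for n in("w3","w4")]
A=cv2.resize(a[0:280,130:480],None,fx=1.14,fy=1.14,interpolation=3)
o=np.hstack([cv2.resize(x[10:310,130:400],(400,444),interpolation=2) for x in(a,b)])
cv2.imwrite("pics/w34.png",o)
E
```

```text
8.7 [620.81444288 -57.08043762 395.34377428] 0.006580467332534734
```

View pics/w34.png

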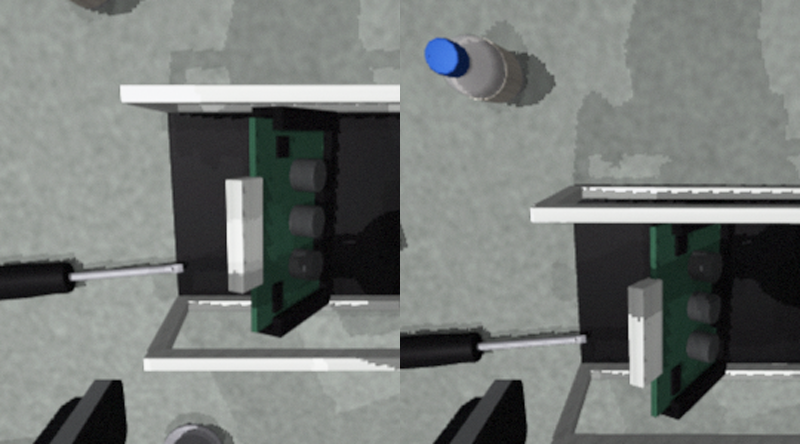

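The crop shows the wanted card's grip strip with nothing over it. Its back-top edge runs from (226,181) to (228,291) in the left view and from (229,283) to (231,386) in the right view. The three capacitors are just in front of it.

```bash
python3 - <<'E'
import pickle; from h import *
a=pickle.load(open("pics/w3.pkl","rb"))[0];b=pickle.load(open("pics/w4.pkl","rb"))[0]
f=lambda p:(p[0]/1.4815+130,p[1]/1.48+10)
for n,p,q in [("strip -y back top",(226,181),(229,283)),("strip +y back top",(228,291),(231,386)),("crease -y",(244,180),(244,281)),("crease +y",(248,293),(246,387)),("rail -y far outer",(121,86),(131,208)),("rail-y far lower",(121,101),(131,221)),("railinner start",(168,113),(176,225))]:
    X,r=tri([(a,*f(p)),(b,*f(q))]);print(n,X.round(1),np.round(r,1))
for c,l in ((a,[(226,181),(228,291)]),(b,[(229,283),(231,386)])):print([plane(c,*f(p),109).round(1) for p in l])
# prediction from rack model: rack far end of -y rail outer corner
u=np.array([.990,-.139,0]);y=np.array([.139,.990,0])
for s in (1,-1):pass
E
```

```text
strip -y back top [642.7 -57.   95.3] [0.3 0.3]
strip +y back top [649.5  -0.9 112.8] [0.4 0.4]
crease -y [633.8 -56.   91.9] [0.3 0.3]
crease +y [640.3   2.4 110.3] [0.7 0.7]
rail -y far outer [ 682.6 -108.7  115.7] [0. 0.]
rail-y far lower [ 684.1 -102.3  115.8] [0. 0.]
railinner start [665.5 -94.8 100.3] [0.5 0.5]
[array([641.7, -58.1, 109. ]), array([6.504e+02, 2.000e-01, 1.090e+02])]
[array([640.8, -60.9, 109. ]), array([649.7,   1.1, 109. ])]
```

```bash
python3 go.py 743 -43 290 -1.71 -0.5236;python3 go.py 753 -44 307 -1.71 -0.5236
```

```text
8.7 [620.8 -57.1 395.3] [ -30.6 -119.   105.4] [-5.242e-01 -2.000e-04  2.000e-03]
8.7 [620.8 -57.1 395.3] [ -31.  -129.1   88.4] [-5.242e-01 -2.000e-04  2.000e-03]
```

Emit:
{"api": "move_arm", "payload": {
  "fingers": [85,85,85,85,85,85,85,85],
  "travel": [
    [-8,-32,0],
    [-16,-65,10],
    [-24,-97,30],
    [-31,-119,60],
    [-31,-119,90],
    [-31,-119,105],
    [-31,-119,105],
    [-31,-119,105]
  ],
  "dr": [
    [-0.13,0,0],
    [-0.26,0,0],
    [-0.39,0,0],
    [-0.524,0,0],
    [-0.524,0,0],
    [-0.524,0,0],
    [-0.524,0,0],
    [-0.524,0,0]
  ]
}}

```text
clock: 9.5
position: [743.0, -43.7, 292.3]
ee_rot: [-0.635, 0.729, 0.194, -0.169]
contact_force: [0.5, -1.2, 0.2]
gripper_width: 84.9
grasp_force: 0.0
```

```bash
python3 shot.py w5;  python3 go.py 714 -39 238 -1.71 -0.5236
```

```text
9.55 [743.01179243 -43.8567348  293.44347834] 0.01475420678778809
9.55 [743.  -43.9 293.4] [-0.8 -2.  62.7] [-0.0045 -0.0004  0.0013]
```

View pics/w5.png

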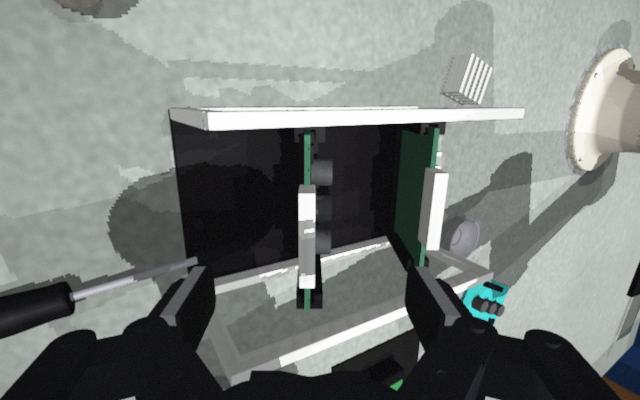

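The view is edge-on. The strip is centred at column 307, against a finger midpoint of about 309.5, so it is almost centred. I'll descend along the slant and close.

Emit:
{"api": "move_arm", "payload": {
  "fingers": [85,85,85,85,85,85],
  "travel": [
    [0,-1.5,20],
    [0,-1.5,40],
    [0,-1.5,55],
    [0,-1.5,63],
    [0,-1.5,63],
    [0,-1.5,63]
  ],
  "dr": [
    [0,0,0],
    [0,0,0],
    [0,0,0],
    [0,0,0],
    [0,0,0],
    [0,0,0]
  ]
}}

```text
clock: 10.15
position: [713.6, -40.1, 236.7]
ee_rot: [-0.634, 0.729, 0.194, -0.169]
contact_force: [0.1, 0.3, 0.6]
gripper_width: 85.4
grasp_force: 0.0
```

Emit:
{"api": "move_arm", "payload": {
  "fingers": [4,4,4,4,4,4,4,4,4,4],
  "travel": [
    [0,0,0],
    [0,0,0],
    [0,0,0],
    [0,0,0],
    [0,0,0],
    [0,0,0],
    [0,0,0],
    [0,0,0],
    [0,0,0],
    [0,0,0]
  ],
  "dr": [
    [0,0,0],
    [0,0,0],
    [0,0,0],
    [0,0,0],
    [0,0,0],
    [0,0,0],
    [0,0,0],
    [0,0,0],
    [0,0,0],
    [0,0,0]
  ]
}}

```text
clock: 11.15
position: [713.0, -40.2, 234.7]
ee_rot: [-0.634, 0.729, 0.195, -0.17]
contact_force: [-1.4, 0.0, 1.1]
gripper_width: 8.9
grasp_force: 59.9
```

```bash
python3 go.py 714 -39 238 -1.71 -0.5236
```

```text
11.15 [713.  -40.2 234.7] [-1.3  0.9 -3.2] [ 0.0007 -0.0003  0.0001]
```

Emit:
{"api": "move_arm", "payload": {
  "fingers": [4,4,4,4,4],
  "travel": [
    [0,0,-5],
    [0,0,-11],
    [0,0,-18],
    [0,0,-25],
    [0,0,-32]
  ],
  "dr": [
    [0,0,0],
    [0,0,0],
    [0,0,0],
    [0,0,0],
    [0,0,0]
  ]
}}

```text
clock: 11.65
position: [729.2, -42.4, 262.8]
ee_rot: [-0.634, 0.729, 0.196, -0.17]
contact_force: [-0.8, -0.7, -0.8]
gripper_width: 9.2
grasp_force: 59.5
```

Emit:
{"api": "move_arm", "payload": {
  "fingers": [4,4,4,4,4,4,4,4,4],
  "travel": [
    [0,0,-10],
    [0,0,-20],
    [0,0,-30],
    [0,0,-40],
    [0,0,-50],
    [0,0,-60],
    [0,0,-70],
    [0,0,-75],
    [0,0,-75]
  ],
  "dr": [
    [0,0,0],
    [0,0,0],
    [0,0,0],
    [0,0,0],
    [0,0,0],
    [0,0,0],
    [0,0,0],
    [0,0,0],
    [0,0,0]
  ]
}}

```text
clock: 12.55
position: [766.6, -47.6, 328.2]
ee_rot: [-0.634, 0.729, 0.195, -0.169]
contact_force: [1.0, -0.5, -0.8]
gripper_width: 9.3
grasp_force: 59.6
```

```bash
python3 go.py 740 -60 400 -1.71 -0.5236
```

```text
12.55 [766.6 -47.6 328.2] [ 15.9  57.1 -50. ] [-0.0019  0.0003  0.0003]
```

```bash
python3 go.py 760 -50 390 -1.71 -0.5236; python3 go.py 682 -341 370 -1.524 -0.611
```

```text
12.55 [766.6 -47.6 328.2] [  3.2  36.2 -50.5] [-0.0019  0.0003  0.0003]
12.55 [766.6 -47.6 328.2] [302.3  58.3 -14.9] [-0.0891  0.1001 -0.1567]
```

Emit:
{"api": "move_arm", "payload": {
  "fingers": [4,4,4,4,4,4,4,4,4,4],
  "travel": [
    [1,18,-25],
    [3,36,-50],
    [20,40,-50],
    [60,42,-47],
    [105,45,-42],
    [150,48,-36],
    [195,51,-30],
    [240,54,-23],
    [280,57,-17],
    [302,58,-15]
  ],
  "dr": [
    [0,0,0],
    [0,0,0],
    [0,0,0],
    [0,0,0],
    [-0.02,0.02,-0.03],
    [-0.04,0.04,-0.06],
    [-0.06,0.06,-0.1],
    [-0.08,0.08,-0.13],
    [-0.089,0.1,-0.157],
    [-0.089,0.1,-0.157]
  ]
}}

```text
clock: 13.55
position: [679.9, -344.3, 366.9]
ee_rot: [0.689, -0.658, -0.211, 0.219]
contact_force: [0.3, 0.3, -1.1]
gripper_width: 9.1
grasp_force: 59.6
```

```bash
python3 shot.py w6; python3 - <<'E'
from bench import arm; from h import *
im=arm.get_image("scene");save("scene6",im)
s0=cv2.imread("pics/scene0.png");t0=cv2.imread("pics/top0.png");w=cv2.imread("pics/w6.png")
o=np.zeros((600,800,3),np.uint8)
o[:300,:400]=cv2.resize(s0[222:303,155:263][:81,:108],(400,300),interpolation=2)   # 3.7037
o[:300,400:]=cv2.resize(t0[176:242,370:458],(400,300),interpolation=2)  # 4.545
o[300:,:480]=cv2.resize(w,(480,300),interpolation=3) # 0.75
cv2.imwrite("pics/comp6.png",o)
E
```

```text
13.6 [ 679.28939048 -346.58725737  366.89342684] 0.058406739235963276
```

View pics/comp6.png

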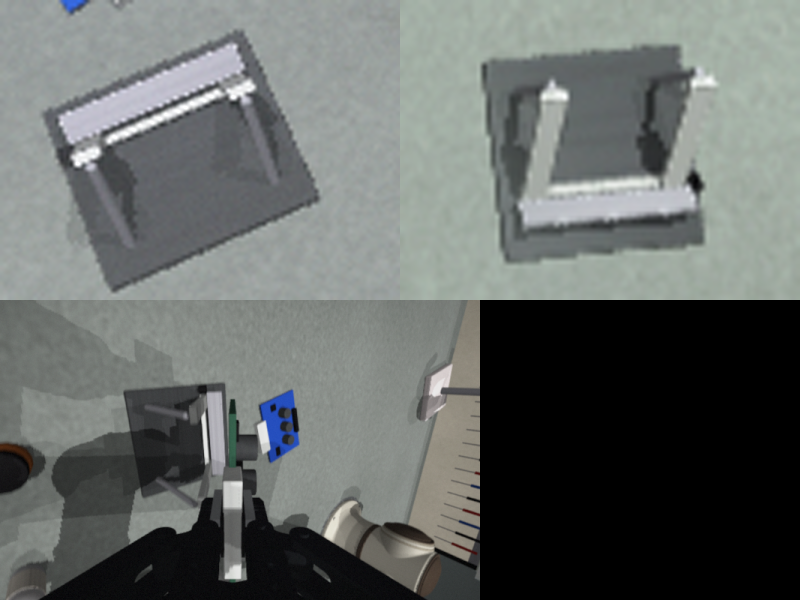

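The composite shows three things:
- **Scene view (top left):** it looks almost along the arms, with arm tops at about (87,148) and (238,82) and the ledge as the light bar.
- **Top view (top right):** arm tops are at (554,96) and (704,84), and the base corners are clear.
- **Wrist view (bottom):** the card is held correctly, just in front of the stand.

Next I'll fit a stand model to these points.

```bash
cat > fit.py <<'E'
import pickle; from bench import arm; from h import *
S=arm.camera_model("scene");T=arm.camera_model("top");W=pickle.load(open("pics/w6.pkl","rb"))[0]
fs=lambda p:(p[0]/3.7037+155,p[1]/3.7037+222)
ft=lambda p:((p[0]-400)/4.545+370,p[1]/4.545+176)
fw=lambda p:(p[0]/.75,(p[1]-300)/.75)
t=np.radians(35)
def world(p,P): # stand coords -> world; stand x toward the robot
    X,Y,a=p[:3];c,s=np.cos(a),np.sin(a)
    ex=np.array([-c,-s,0]);ey=np.array([s,-c,0])  # world y side flips: +y stand = -y world
    return np.array([X,Y,0])+P[0]*ex+P[1]*ey+np.array([0,0,P[2]])
def face(p,P): return world(p,[p[3]+P[0]*np.cos(t)-P[2]*np.sin(t),P[1],p[4]+P[0]*np.sin(t)+P[2]*np.cos(t)])
B=lambda x,y:("b",(x,y,8))
obs=[(T,ft(q),*B(*b)) for q,b in [((484,62),(-100,-75)),((680,46),(-100,75)),((703,242),(50,75)),((508,262),(50,-75))]]
obs+=[(S,fs(q),*B(*b)) for q,b in [((113,290),(-100,75)),((319,197),(-100,-75)),((242,30),(50,-75)),((45,112),(50,75))]]
obs+=[(W,fw(q),*B(*b)) for q,b in [((124,393),(-100,75)),((142,497),(-100,-75)),((224,384),(50,75))]]
obs+=[(T,ft((554,96)),"f",(0,-52,125)),(T,ft((704,84)),"f",(0,52,125)),(S,fs((238,82)),"f",(0,-52,125)),(S,fs((87,148)),"f",(0,52,125))]
obs+=[(S,fs((238,43)),"l",(22,-65)),(S,fs((57,118)),"l",(22,65))]
def pred(p,k,P): return world(p,P) if k=="b" else face(p,P) if k=="f" else face(p,[P[0],P[1],p[5]])
def res(p): return np.concatenate([proj(c,pred(p,k,P))[0]-uv for c,uv,k,P in obs]+[[(p[5]-26)/30]])
r=least_squares(res,[488,-341,.05,0,10,26],loss="soft_l1");print(r.x.round(3));print(r.fun[:-1].reshape(-1,2).round(1).tolist())
p=r.x;print("face origin",face(p,[0,0,0]).round(1),"arm tops",face(p,[0,52,125]).round(1),face(p,[0,-52,125]).round(1))
for q,z in [((238,82),(554,96)),((87,148),(704,84))]: print(tri([(S,*fs(q)),(T,*ft(z))]))
np.save("stand.npy",p)
E
python3 fit.py
```

```text
[ 4.85577e+02 -3.39766e+02  9.00000e-02  1.53050e+01  1.04540e+01
  3.45370e+01]
[[-0.7, -0.7], [-0.5, -0.9], [-0.0, -0.4], [-1.0, -0.9], [-1.3, -0.2], [-0.1, -0.3], [-0.1, -0.4], [-1.1, -0.1], [-0.6, -0.5], [0.7, 4.5], [1.4, 0.5], [-0.1, 0.1], [-0.3, -0.1], [0.0, 0.6], [-1.1, 0.5], [-0.6, -0.3], [-0.6, -0.2]]
face origin [ 470.3 -341.1   10.5] arm tops [ 546.4 -386.5  112.8] [ 537.1 -282.9  112.8]
(array([ 537.08026468, -282.56714548,  115.65937891]), [np.float64(0.058312925976446515), np.float64(0.058312925976483396)])
(array([ 546.26031554, -385.26025339,  114.42262645]), [np.float64(1.602065198260486), np.float64(1.6020651982606238)])
```

```bash
cat > st.py <<'E'
import sys; from go import *; p=np.load("stand.npy")
t=np.radians(35);a=p[2];ex=np.array([-np.cos(a),-np.sin(a),0]);ey=np.array([np.sin(a),-np.cos(a),0])
n=ex*np.cos(t)+[0,0,np.sin(t)];zf=-ex*np.sin(t)+[0,0,np.cos(t)];o=np.array([p[0],p[1],p[4]])+p[3]*ex
s=arm.read_state();d=s["position"]-o
print("now face xyz",(d@n).round(2),(d@ey).round(2),(d@zf).round(2), "F",(R.from_quat(s["ee_rot"]).inv().apply(s["contact_force"])).round(1),s["clock"])
if len(sys.argv)>3:
    x,y,z=map(float,sys.argv[1:4]);T=o+x*n+y*ey+z*zf;tt,r=rel(s,T,quat(np.arctan2(ey[1],ey[0]),-t));print(T.round(1),tt.round(2),r.round(4))
E
python3 st.py 14 2 339; python3 st.py 14 2 380
```

```text
now face xyz 33.71 22.07 412.04 F [-0.2 -0.4  0.9] 13.65
[ 652.8 -326.7  296.2] [-18.73 -19.32  73.5 ] [ 0.0048  0.0285 -0.0383]
now face xyz 33.71 22.07 412.04 F [-0.2 -0.4  0.9] 13.65
[ 676.2 -324.6  329.8] [-19.9  -19.1   32.52] [ 0.0048  0.0285 -0.0383]
```

Emit:
{"api": "move_arm", "payload": {
  "fingers": [4,4,4,4,4,4,4],
  "travel": [
    [-7,-6,10],
    [-13,-13,20],
    [-20,-19,33],
    [-19,-19,50],
    [-19,-19,65],
    [-19,-19,73],
    [-19,-19,73]
  ],
  "dr": [
    [0,0.01,-0.01],
    [0,0.02,-0.02],
    [0.005,0.0285,-0.038],
    [0.005,0.0285,-0.038],
    [0.005,0.0285,-0.038],
    [0.005,0.0285,-0.038],
    [0.005,0.0285,-0.038]
  ]
}}

```text
clock: 14.35
position: [654.4, -322.2, 297.7]
ee_rot: [0.706, -0.642, -0.202, 0.222]
contact_force: [0.6, -0.4, -1.0]
gripper_width: 9.1
grasp_force: 59.5
```

```bash
python3 shot.py w7;python3 st.py 14 2 329; python3 - <<'E'
import cv2
w=cv2.imread("pics/w7.png");cv2.imwrite("pics/w7c.png",cv2.resize(w[60:360,110:510],(800,600),interpolation=2))
E
```

```text
14.4 [ 654.85695695 -322.46873014  298.71630148] 0.03166143119877866
now face xyz 13.43 -2.05 342.5 F [ 0.1 -0.9  0.7] 14.4
[ 647.  -327.2  288. ] [ 4.    0.62 13.52] [-0.0025 -0.0042  0.0037]
```

View pics/w7c.png

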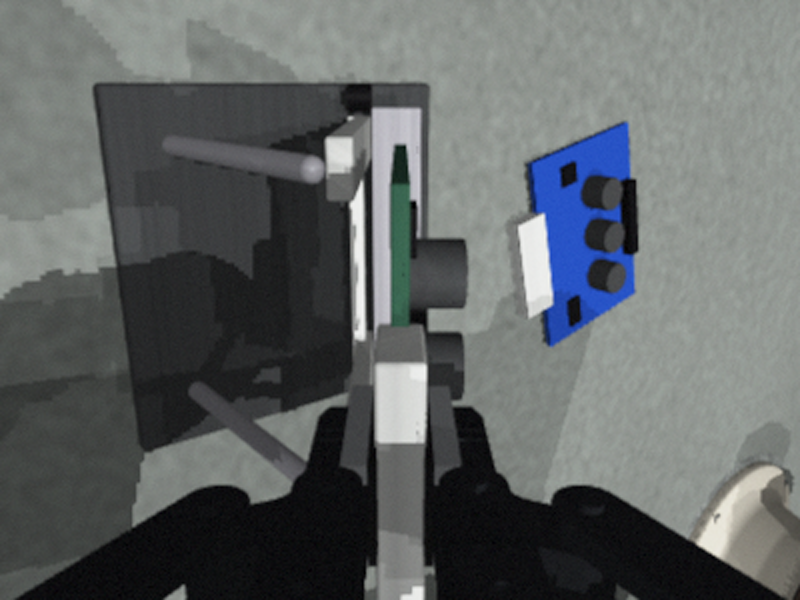

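The card hangs parallel in front of the arms. The arm front plane is at column 371, the card's back at 391, and the ledge spans 372–420. I'll lower it and feel for the ledge.

Emit:
{"api": "move_arm", "payload": {
  "fingers": [4,4,4,4,4,4,4,4,4,4],
  "travel": [
    [4,0.6,12],
    [4,0.6,24],
    [4,0.6,34],
    [4,0.6,40],
    [4,0.6,43],
    [4,0.6,45],
    [4,0.6,46.5],
    [4,0.6,48],
    [4,0.6,49],
    [4,0.6,50]
  ],
  "dr": [
    [-0.002,-0.004,0.003],
    [-0.002,-0.004,0.003],
    [-0.002,-0.004,0.003],
    [-0.002,-0.004,0.003],
    [-0.002,-0.004,0.003],
    [-0.002,-0.004,0.003],
    [-0.002,-0.004,0.003],
    [-0.002,-0.004,0.003],
    [-0.002,-0.004,0.003],
    [-0.002,-0.004,0.003]
  ]
}}

```text
clock: 15.4
position: [626.1, -329.7, 258.1]
ee_rot: [0.704, -0.643, -0.203, 0.222]
contact_force: [-0.1, 0.2, -1.6]
gripper_width: 9.2
grasp_force: 59.6
```

```bash
python3 st.py 12 2 283
```

```text
now face xyz 14.08 2.57 292.41 F [-0.2 -0.8  1.3] 15.4
[ 622.4 -329.5  249.2] [-0.57 -2.08  9.41] [-0.0009 -0.      0.0002]
```

Emit:
{"api": "move_arm", "payload": {
  "fingers": [4,4,4,4,4,4],
  "travel": [
    [0,-0.5,1],
    [0,-1,2],
    [0,-1.5,3],
    [0,-2,4],
    [0,-2,5],
    [0,-2,6]
  ],
  "dr": [
    [0,0,0],
    [0,0,0],
    [0,0,0],
    [0,0,0],
    [0,0,0],
    [0,0,0]
  ]
}}

```text
clock: 16.0
position: [624.2, -329.9, 251.8]
ee_rot: [0.704, -0.643, -0.203, 0.222]
contact_force: [-0.0, 0.0, -0.7]
gripper_width: 9.4
grasp_force: 59.6
```

```bash
python3 st.py 12 2 283
```

```text
now face xyz 12.04 2.59 286.2 F [-0.  -0.4  0.6] 16.0
[ 622.4 -329.5  249.2] [-0.59 -0.04  3.2 ] [-0.0006  0.0002  0.0002]
```

Emit:
{"api": "move_arm", "payload": {
  "fingers": [4,4,4,4],
  "travel": [
    [0,0,1],
    [0,0,2],
    [0,0,3],
    [0,0,3.5]
  ],
  "dr": [
    [0,0,0],
    [0,0,0],
    [0,0,0],
    [0,0,0]
  ]
}}

```text
clock: 16.4
position: [622.2, -330.1, 248.9]
ee_rot: [0.704, -0.643, -0.203, 0.222]
contact_force: [-0.2, -0.4, -1.4]
gripper_width: 9.0
grasp_force: 59.6
```

Emit:
{"api": "move_arm", "payload": {
  "fingers": [4,4,4,4],
  "travel": [
    [0,0,0.5],
    [0,0,1],
    [0,0,1.5],
    [0,0,2]
  ],
  "dr": [
    [0,0,0],
    [0,0,0],
    [0,0,0],
    [0,0,0]
  ]
}}

```text
clock: 16.8
position: [621.1, -330.2, 247.4]
ee_rot: [0.704, -0.643, -0.203, 0.222]
contact_force: [0.4, -1.1, -1.5]
gripper_width: 9.5
grasp_force: 59.6
```

```bash
python3 st.py 12 2 283
```

```text
now face xyz 12.06 2.58 280.78 F [ 1.1 -1.1  1. ] 16.8
[ 622.4 -329.5  249.2] [-0.58 -0.06 -2.22] [-0.0007  0.0002  0.0002]
```

Emit:
{"api": "move_arm", "payload": {
  "fingers": [4,4,4,4,4],
  "travel": [
    [0,0,0.6],
    [0,0,1.2],
    [0,0,1.8],
    [0,0,2.4],
    [0,0,3]
  ],
  "dr": [
    [0,0,0],
    [0,0,0],
    [0,0,0],
    [0,0,0],
    [0,0,0]
  ]
}}

```text
clock: 17.3
position: [619.4, -330.3, 244.9]
ee_rot: [0.704, -0.643, -0.203, 0.222]
contact_force: [-0.2, -0.5, -1.1]
gripper_width: 9.1
grasp_force: 59.6
```

Emit:
{"api": "move_arm", "payload": {
  "fingers": [4,4,4,4,4],
  "travel": [
    [0,0,0.6],
    [0,0,1.2],
    [0,0,1.8],
    [0,0,2.4],
    [0,0,3]
  ],
  "dr": [
    [0,0,0],
    [0,0,0],
    [0,0,0],
    [0,0,0],
    [0,0,0]
  ]
}}

```text
clock: 17.8
position: [617.7, -330.5, 242.4]
ee_rot: [0.704, -0.643, -0.203, 0.222]
contact_force: [0.4, -0.3, -1.2]
gripper_width: 9.2
grasp_force: 59.6
```

Emit:
{"api": "move_arm", "payload": {
  "fingers": [4,4,4,4,4],
  "travel": [
    [0,0,0.6],
    [0,0,1.2],
    [0,0,1.8],
    [0,0,2.4],
    [0,0,3]
  ],
  "dr": [
    [0,0,0],
    [0,0,0],
    [0,0,0],
    [0,0,0],
    [0,0,0]
  ]
}}

```text
clock: 18.3
position: [616.0, -330.6, 240.0]
ee_rot: [0.704, -0.643, -0.203, 0.222]
contact_force: [0.7, 0.0, -1.5]
gripper_width: 8.9
grasp_force: 59.6
```

Emit:
{"api": "move_arm", "payload": {
  "fingers": [4,4,4,4,4],
  "travel": [
    [0,0,0.6],
    [0,0,1.2],
    [0,0,1.8],
    [0,0,2.4],
    [0,0,3]
  ],
  "dr": [
    [0,0,0],
    [0,0,0],
    [0,0,0],
    [0,0,0],
    [0,0,0]
  ]
}}

```text
clock: 18.8
position: [614.3, -330.8, 237.5]
ee_rot: [0.704, -0.643, -0.203, 0.222]
contact_force: [0.2, 0.3, -1.4]
gripper_width: 9.2
grasp_force: 59.6
```

Emit:
{"api": "move_arm", "payload": {
  "fingers": [4,4,4,4,4],
  "travel": [
    [0,0,0.6],
    [0,0,1.2],
    [0,0,1.8],
    [0,0,2.4],
    [0,0,3]
  ],
  "dr": [
    [0,0,0],
    [0,0,0],
    [0,0,0],
    [0,0,0],
    [0,0,0]
  ]
}}

```text
clock: 19.3
position: [612.5, -330.9, 235.0]
ee_rot: [0.704, -0.643, -0.203, 0.222]
contact_force: [-0.1, -0.2, -1.6]
gripper_width: 9.4
grasp_force: 59.6
```

Emit:
{"api": "move_arm", "payload": {
  "fingers": [4,4,4,4,4],
  "travel": [
    [0,0,0.6],
    [0,0,1.2],
    [0,0,1.8],
    [0,0,2.4],
    [0,0,3]
  ],
  "dr": [
    [0,0,0],
    [0,0,0],
    [0,0,0],
    [0,0,0],
    [0,0,0]
  ]
}}

```text
clock: 19.8
position: [610.8, -331.1, 232.6]
ee_rot: [0.704, -0.643, -0.203, 0.222]
contact_force: [0.4, 0.0, -1.6]
gripper_width: 9.0
grasp_force: 59.6
```

```bash
python3 st.py 12 2 265
```

```text
now face xyz 12.05 2.57 262.76 F [ 0.  -1.2  1.1] 19.8
[ 612.1 -330.4  234.4] [-0.57 -0.05 -2.24] [-0.0007  0.0002  0.0002]
```

Emit:
{"api": "move_arm", "payload": {
  "fingers": [4,4,4,4],
  "travel": [
    [0,0,0.6],
    [0,0,1.2],
    [0,0,1.8],
    [0,0,2.4]
  ],
  "dr": [
    [0,0,0],
    [0,0,0],
    [0,0,0],
    [0,0,0]
  ]
}}

```text
clock: 20.2
position: [610.2, -330.8, 232.1]
ee_rot: [0.704, -0.643, -0.202, 0.222]
contact_force: [3.6, 3.5, 6.6]
gripper_width: 9.2
grasp_force: 60.9
```

Emit:
{"api": "move_arm", "payload": {
  "fingers": [4,4,4,4],
  "travel": [
    [0,0,0.6],
    [0,0,1.2],
    [0,0,1.8],
    [0,0,2.4]
  ],
  "dr": [
    [0,0,0],
    [0,0,0],
    [0,0,0],
    [0,0,0]
  ]
}}

```text
clock: 20.6
position: [609.8, -330.5, 232.3]
ee_rot: [0.705, -0.643, -0.2, 0.222]
contact_force: [6.5, 6.1, 12.4]
gripper_width: 9.1
grasp_force: 61.9
```

The ledge is felt: the card's lower edge is at about face z 13. I'll ease the pressure, then push the card back onto the arms.

Emit:
{"api": "move_arm", "payload": {
  "fingers": [4,4,4,4,4,4,4],
  "travel": [
    [0,0,-1.5],
    [0,0,-3],
    [0,-2,-3],
    [0,-4,-3],
    [0,-6,-3],
    [0,-7,-3],
    [0,-8,-3]
  ],
  "dr": [
    [0,0,0],
    [0,0,0],
    [0,0,0],
    [0,0,0],
    [0,0,0],
    [0,0,0],
    [0,0,0]
  ]
}}

```text
clock: 21.3
position: [616.2, -331.1, 228.0]
ee_rot: [0.704, -0.643, -0.203, 0.223]
contact_force: [0.6, -0.4, 8.0]
gripper_width: 8.9
grasp_force: 61.0
```

```bash
python3 st.py 2 2 262.5
```

```text
now face xyz 5.02 3.12 262.01 F [ 0.5  4.2 -6.8] 21.3
[ 618.8 -329.8  226.6] [-1.12 -3.02 -0.5 ] [ 0.0025 -0.0014 -0.0003]
```

Emit:
{"api": "move_arm", "payload": {
  "fingers": [4,4,4,4],
  "travel": [
    [0,-1,-0.4],
    [0,-2,-0.4],
    [0,-3,-0.4],
    [0,-3.5,-0.4]
  ],
  "dr": [
    [0,0,0],
    [0,0,0],
    [0,0,0],
    [0,0,0]
  ]
}}

```text
clock: 21.7
position: [619.1, -331.0, 226.0]
ee_rot: [0.704, -0.643, -0.203, 0.223]
contact_force: [-0.7, 0.7, 7.2]
gripper_width: 9.1
grasp_force: 60.8
```

```bash
python3 st.py 2 2 262.5
```

```text
now face xyz 1.54 3.2 262.07 F [-0.7  4.6 -5.6] 21.7
[ 618.8 -329.8  226.6] [-1.2   0.46 -0.43] [ 0.0031 -0.0011 -0.0003]
```

Emit:
{"api": "move_arm", "payload": {
  "fingers": [4,4,4],
  "travel": [
    [0,-0.7,0],
    [0,-1.4,0],
    [0,-2,0]
  ],
  "dr": [
    [0,0,0],
    [0,0,0],
    [0,0,0]
  ]
}}

```text
clock: 22.0
position: [619.8, -331.0, 225.5]
ee_rot: [0.703, -0.643, -0.205, 0.225]
contact_force: [-3.7, 0.7, 11.3]
gripper_width: 8.9
grasp_force: 60.8
```

```bash
python3 st.py 2 2 262.5
```

```text
now face xyz 0.68 3.31 262.05 F [-1.1  9.5 -7.1] 22.0
[ 618.8 -329.8  226.6] [-1.31  1.33 -0.45] [ 0.0073 -0.0003 -0.0003]
```

The card is touching both the ledge and the arms. I'll relax the pressure slightly, hold, then release.

Emit:
{"api": "move_arm", "payload": {
  "fingers": [4,4,4,4,4],
  "travel": [
    [0,0.7,0],
    [0,0.7,-0.2],
    [0,0.7,-0.2],
    [0,0.7,-0.2],
    [0,0.7,-0.2]
  ],
  "dr": [
    [0,0,0],
    [0,0,0],
    [0,0,0],
    [0,0,0],
    [0,0,0]
  ]
}}

```text
clock: 22.5
position: [619.5, -331.0, 225.7]
ee_rot: [0.703, -0.643, -0.205, 0.224]
contact_force: [-2.0, 0.4, 7.7]
gripper_width: 8.8
grasp_force: 60.7
```

Emit:
{"api": "move_arm", "payload": {
  "fingers": [12,20,30,40,50,50],
  "travel": [
    [0,0,0],
    [0,0,0],
    [0,0,0],
    [0,0,0],
    [0,0,0],
    [0,0,0]
  ],
  "dr": [
    [0,0,0],
    [0,0,0],
    [0,0,0],
    [0,0,0],
    [0,0,0],
    [0,0,0]
  ]
}}

```text
clock: 23.1
position: [620.7, -330.1, 224.0]
ee_rot: [0.704, -0.643, -0.203, 0.222]
contact_force: [0.5, 1.2, 0.5]
gripper_width: 49.6
grasp_force: 0.0
```

Emit:
{"api": "move_arm", "payload": {
  "fingers": [50,50,50,50,50,50,50,50,50,50],
  "travel": [
    [0,0,-4],
    [0,0,-12],
    [0,0,-25],
    [0,0,-40],
    [0,0,-60],
    [0,0,-80],
    [0,0,-100],
    [0,0,-120],
    [0,0,-120],
    [0,0,-120]
  ],
  "dr": [
    [0,0,0],
    [0,0,0],
    [0,0,0],
    [0,0,0],
    [0,0,0],
    [0,0,0],
    [0,0,0],
    [0,0,0],
    [0,0,0],
    [0,0,0]
  ]
}}

```text
clock: 24.1
position: [689.1, -323.8, 322.5]
ee_rot: [0.704, -0.643, -0.203, 0.221]
contact_force: [0.4, -0.1, 0.0]
gripper_width: 50.3
grasp_force: 0.0
```

```bash
python3 - <<'E'
from bench import arm; from h import *
s=arm.get_image("scene");t=arm.get_image("top");w=arm.get_image("wrist")
o=np.zeros((600,800,3),np.uint8)
o[:300,:400]=cv2.resize(s[222:303,155:263],(400,300),interpolation=2)
o[:300,400:]=cv2.resize(w,(400,300)[:2] if 0 else (400,250),interpolation=3).repeat(1,0)[:300] if 0 else np.pad(cv2.resize(w,(400,250),interpolation=3),((0,50),(0,0),(0,0)))
o[300:,:]=cv2.resize(t[130:265,170:450],(800,300),interpolation=3)
save("fin",o)
E
```

```text
(no output)
```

View pics/fin.png

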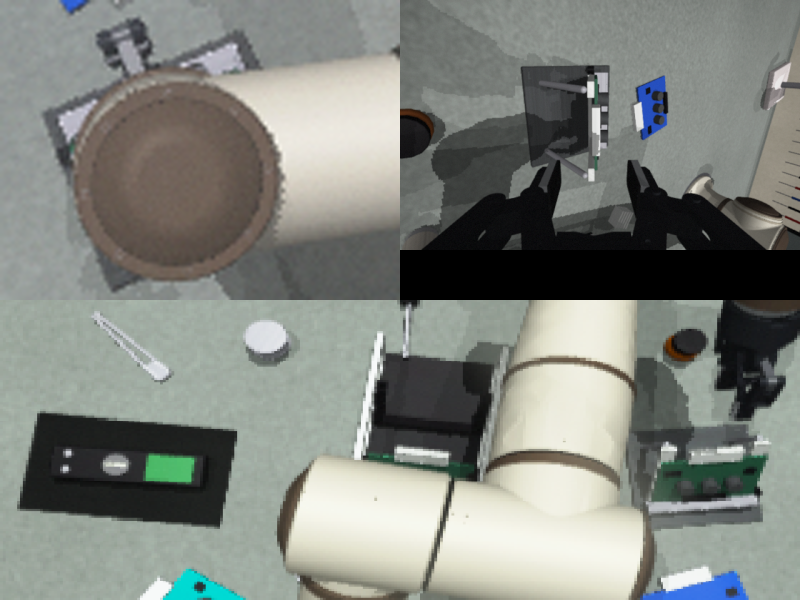

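The meter lies flat in the middle of the mat. The card stands on the ledge, centred and flat against both arms, and the gripper is clear of everything. I'm handing the job in.

```bash
python3 -c "
from bench import arm
print(arm.job_done())"
```

```text
the job is handed in; nothing more can be done
None
```

The job is handed in at about 24 s of the 67 s allowed, with the meter flat on the mat and the card released on the stand's ledge, leaning against both arms; the hand-in returned no verdict.

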